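# Push the spice jar home between the rack's dividers

## Task

Push the spice jar that stands out on the table back into the one empty slot of the wooden spice rack, between the dividers and all the way in until it stands against the back board. Only push it gently along the tabletop with the fingertips or the outside of the fingers: do not pinch, lift or tip it. Leave the two jars in the rack and everything else on the table where they are.

Things in the scene. Friction and masses are not known exactly. Their poses are not given: they have to be found in the camera images.
- jar_a: The jar to push: empty squat round glass jar with a steel screw lid, upright and loose on the table, on the robot's side of the rack. Glass 56 mm in diameter from the table up to 46 mm, lid 51 mm in diameter, 62 mm high over all, about 0.12 kg (varies). Origin: centre of its underside, on the table (z = 0); z up. It slides when pushed low down.
- jar_b: A second jar, the same in shape and size, loose but already home in one slot of the rack. Origin: centre of its underside. Leave alone.
- jar_c: A third jar, the same in shape and size, loose but already home in another slot of the rack. Origin: centre of its underside. Leave alone.
- rack: Small wooden spice rack, 228 mm wide, screwed to the table. Origin: on the table, middle of the back board's front face. x points from its open front to its back, away from the robot (within 18 degrees of world x), y to the left seen from the robot. Back board 60 mm high, x = 0 to +14 mm. No floor: jars stand on the table. Three slots, open to front and top, at y = +72, 0, -72 mm; any may be the empty one.
- slot0 (a point): Left slot (seen from the robot): point on the table where the centre of a jar against the back board stands (rack x = -28, y = +72 mm). Every slot is 60 mm wide (jar 56) between upright walls 12 mm thick and 46 mm high at rack y = -108, -36, +36, +108 mm; their rounded front ends reach x = -64 mm; the outer two rise to 60 mm in the last 30 mm.
- slot1 (a point): Middle slot: the same point (rack x = -28 mm, y = 0).
- slot2 (a point): Right slot: the same point (rack x = -28 mm, y = -72 mm).
- salt: Glass salt shaker with a steel cap, 44 mm in diameter, 74 mm high, loose, standing beside the rack's left end. Origin: centre of its underside. Leave alone.
- mug_a: White enamel mug, 82 mm in diameter, 80 mm high, its handle sticking out to 70 mm from the centre; loose, to the right of the rack. Origin: centre of its underside. Leave alone.
- mug_b: White enamel mug, the same as the other, loose, on the right-hand side of the table nearer the robot. Origin: centre of its underside. Leave alone.
- sugar: Red plastic sugar bowl with a hinged lid, shut; 104 mm in diameter, 88 mm high, loose, on the left. Origin: centre of its underside. Leave alone.
- spoon: Stainless steel teaspoon, 150 mm long, up to 33 mm wide and 10 mm high, lying flat on the table to the left of the jar, roughly along x (away from the robot). Origin: on the table near its middle. Leave alone.
Things that resemble listed ones, but are neither listed nor needed, are in the scene too. Leave any blue, orange or pink look-alike of the jar_a alone.

How it is judged:
By the outcome, as a careful person would: the job done as asked, in the order asked, and still so for the second after the job is handed in, with the robot touching nothing.
It also fails if it takes over 56 s, if anything falls off the work surface, if the arm or the gripper's body presses on something with over 40 N, if the wrist force passes 120 N, or if a joint passes its speed limit or range.

## Robot

A 6-joint arm with a two-finger parallel gripper is mounted at the origin on the work surface. World frame = base frame: x ahead of the robot, y to its left, z up, the work surface at z = 0. Lengths are in mm, angles in rad, forces in N, time in s.
With the tool pointing down it reaches from about 400 to 925 mm from the base axis. Payload 3.4 kg.
Tool frame: the origin (TCP) lies between the finger pads; the fingertips stand 11 mm ahead of it and the grasp point (between the pads) lies 8 mm behind it; z points along the fingers, x is the direction in which the jaws open and shut, and the axes are right-handed (so a half turn about z gives the same grasp; the last joint's range is limited). The gripper opens to 85 mm and grips with 20 to 120 N. Pads are 22 mm wide; open, the fingers measure 114 mm over their backs; the gripper's body (76 mm by 85 mm) begins 54 mm behind the grasp point. The pads swing forward as they close: fully open they stand 13 mm farther back than shut.
Start: joints at [1.167, 0.307, 1.506, -0, 1.328, -0.073], TCP at [186.783, 543.823, 242.305] pointing down, gripper open.
Joint ranges: [-3.12, 3.12], [-1.05, 2.28], [0.14, 2.33], [-1.42, 4.57], [0.1, 2.73], [-2.68, 2.68]. Speed limits (rad/s): [2.57, 2.57, 3.14, 3.14, 3.14, 3.14].

## Interface

Orientations are given as a 3x3 rotation matrix whose columns are the frame's x, y, z axes.
In Python, from cell import sensors, cams, job_done gives the robot as it stands. The module is installed in compiled form; this text tells all that it offers.
- The arm moves only by the shell command python3 -m inch 'ROWS' [FORCE]. ROWS is text: rows parted by semicolons, each of 5 numbers parted by spaces: the shift along the tool's x, y, z in m, then the turn about the tool's z in degrees, then the finger opening in m, from 0 to 0.0854. A call has exactly 10 rows; each row is the pose to reach, as a shift and turn from the pose commanded when the call began, along the tool's axes at that moment; what a row does not reach only later rows make up. A row lasts 1/12 s, in which the tool goes at most 41.7 mm and 7.16 degrees, less where a joint would pass 70% of its speed; a pose out of reach is approached as far as the arm can. A call with a gripper value outside its range is refused whole. The fingers move at their own pace and stop on an object; FORCE is the grip in N (left out, the last holds). Time passes only in rows, so rows that repeat a pose let the fingers close, or fill a call up. It gives the time, the measured TCP pose, the force and the opening at its end, in the units of the state.
- sensors.get_state(): the state, without advancing time (a new reading comes with each control period).
- cams.grab_frame(name): name is "scene" or "side" or "wrist"; returns a dict with "frame" (400x640x3 uint8, blue, green, red), "range_z" (400x640 float32, mm along the optical axis (not along the pixel's ray), 0 where there is no reading), "K" (3x3 intrinsics, pixels), "dist_coeffs" ([k1, k2, p1, p2, k3] as OpenCV has them; the pictures are not rectified), "xyz" and "attitude" of the camera in the world. Camera axes: x right, y down, z forward; pixel columns grow to the right and rows downward; lengths in mm; the calibration is good to about 2 mm. A picture is of the moment at which its call begins.
- job_done(): hands the job in, once; it reports no verdict.
The state is a dict: "time": time; "q": joint angles; "joint_velocities": joint speeds; "joint_efforts": joint torques, N m; "position": TCP position; "tcp_rot": TCP orientation; "wrist_force": force on the tool from outside, world axes, zero at the start; "ft_torque": the same for the moment, N m; "finger_gap": finger opening in mm.
Only numpy, scipy, OpenCV 4.12 (cv2) and the standard library are available. Lean on these libraries where they do the work, as an engineer would, in place of code of your own. Each camera call takes 0.05 s, during which the arm holds its last target.

## Working session

There is one attempt and no reset: what is moved stays moved. The work goes in short steps, Python scripts to look and compute and a shell command to move; the robot and the scene stay as the last step left them, time stands still between calls to the robot, and variables do not carry over. Pictures are saved under pics/ and viewed, and the job is handed in when it is done.

```bash
mkdir -p pics; python3 - <<'E'
from cell import sensors,cams
import cv2,numpy as np,pickle
s=sensors.get_state();print(s['time'],s['position'],np.round(s['tcp_rot'],3),s['finger_gap'])
for n in("scene","side"):
    f=cams.grab_frame(n);pickle.dump(f,open(f'{n}0.pkl','wb'));cv2.imwrite(f'pics/{n}0.png',f['frame']);print(n,f['xyz'],np.round(f['attitude'],3),f['K'],f['dist_coeffs'])
E
```

```text
0.0 [186.51722349 543.16032897 241.38552392] [[ 0.325  0.946 -0.001]
 [ 0.946 -0.325 -0.002]
 [-0.002 -0.    -1.   ]] 85.3863955984459
scene [1253.96903021  355.14640264  751.9227699 ] [[-0.409  0.644 -0.646]
 [ 0.912  0.272 -0.306]
 [-0.021 -0.715 -0.699]] [[510.03180659   0.         321.69091326]
 [  0.         510.03180659 199.29540366]
 [  0.           0.           1.        ]] [-0.06973368  0.          0.          0.          0.        ]
side [ 329.11062034 -628.36844651  575.31267182] [[ 0.941 -0.202  0.272]
 [-0.339 -0.58   0.741]
 [ 0.008 -0.789 -0.614]] [[413.75488076   0.         324.63585297]
 [  0.         413.75488076 200.66376236]
 [  0.           0.           1.        ]] [-0.04977642  0.          0.          0.          0.        ]
```

View pics/scene0.png

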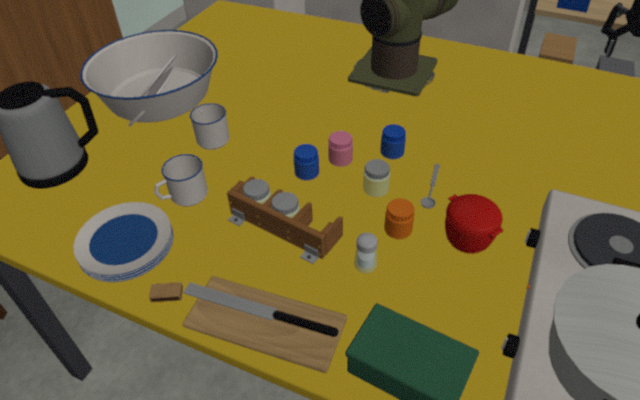

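View pics/side0.png

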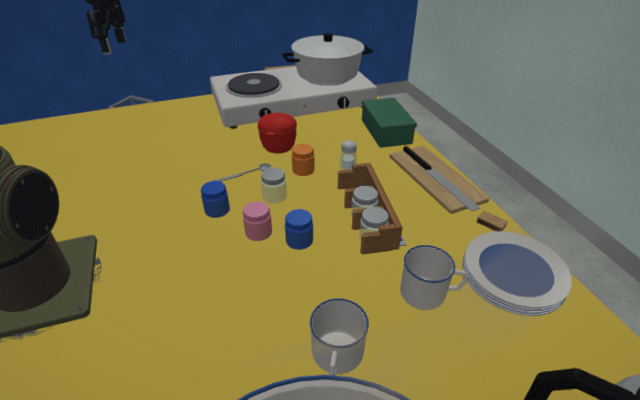

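```bash
cat > h.py <<'E'
import numpy as np,cv2,pickle
def cloud(f):
    h,w=f['range_z'].shape
    u,v=np.meshgrid(np.arange(w),np.arange(h))
    p=cv2.undistortPoints(np.stack([u,v],-1).reshape(-1,1,2).astype(float),f['K'],f['dist_coeffs']).reshape(h,w,2)
    d=np.dstack([p,np.ones((h,w))])*f['range_z'][...,None]
    X=d@np.array(f['attitude']).T+np.array(f['xyz']); X[f['range_z']<=0]=np.nan
    return X
def ray(f,uv,z):
    p=cv2.undistortPoints(np.array(uv,float).reshape(-1,1,2),f['K'],f['dist_coeffs']).reshape(-1,2)
    d=np.c_[p,np.ones(len(p))]@np.array(f['attitude']).T; o=np.array(f['xyz'])
    return (o+d*((z-o[2])/d[:,2])[:,None])[:,:2]
E
python3 - <<'E'
from h import *
for n,(a,b,c,d) in dict(scene=(215,110,435,280),side=(190,100,430,270)).items():
    f=pickle.load(open(f'{n}0.pkl','rb'));cv2.imwrite(f'pics/{n}0c.png',cv2.resize(f['frame'][b:d,a:c],None,fx=3.3,fy=3.3,interpolation=cv2.INTER_CUBIC))
    X=cloud(f)
    for uv in ([(376,166),(380,185),(306,150),(340,138),(400,207),(285,200),(256,188),(367,240),(365,265)] if n=='scene' else [(273,176),(213,186),(257,209),(299,218),(303,151),(364,192),(375,215),(348,146)]):
        print(n,uv,np.round(X[uv[1],uv[0]]))
    # top-down map
    im=np.zeros((500,500,3),np.uint8)
    P=X.reshape(-1,3);C=f['frame'].reshape(-1,3)
    ok=np.isfinite(P).all(1)&(P[:,2]>-10)&(P[:,2]<120);P=P[ok];C=C[ok]
    o=np.argsort(P[:,2]);P=P[o];C=C[o]
    i=(500-(P[:,0]-400)).astype(int);j=(500-(P[:,1]+150)).astype(int)
    m=(i>=0)&(i<500)&(j>=0)&(j<500)
    for k in np.where(m)[0]: cv2.circle(im,(int(j[k]),int(i[k])),1,C[k].tolist(),-1)
    cv2.imwrite(f'pics/{n}0top.png',im)
E
```

```text
scene (376, 166) [483. 116.  62.]
scene (380, 185) [503. 134.  32.]
scene (306, 150) [492. -39.  64.]
scene (340, 138) [422.  11.  61.]
scene (400, 207) [577. 199.  62.]
scene (285, 200) [645. -12.  61.]
scene (256, 188) [636. -81.  61.]
scene (367, 240) [689. 173.  74.]
scene (365, 265) [705. 178.  24.]
side (273, 176) [479. 108.  64.]
side (213, 186) [351. 113.  64.]
side (257, 209) [422.  11.  61.]
side (299, 218) [491. -46.  64.]
side (303, 151) [573. 186.  64.]
side (364, 192) [644.  -9.  63.]
side (375, 215) [633. -84.  62.]
side (348, 146) [676. 158.  73.]
```

View pics/scene0c.png

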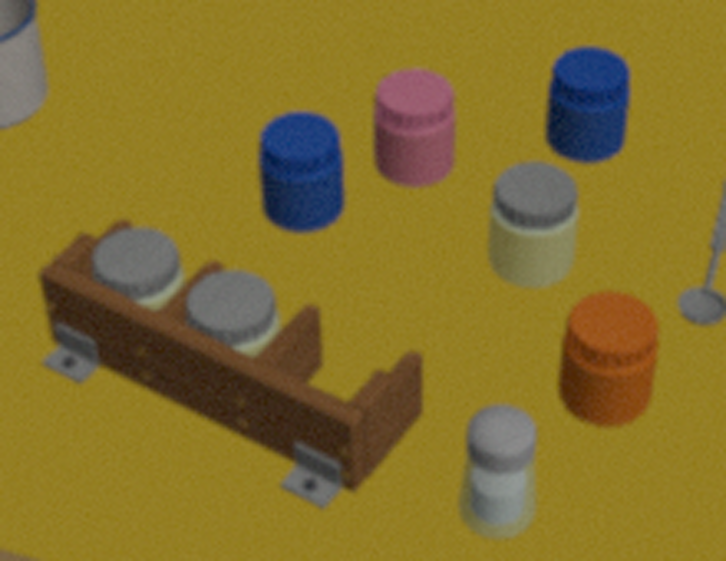

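View pics/side0c.png

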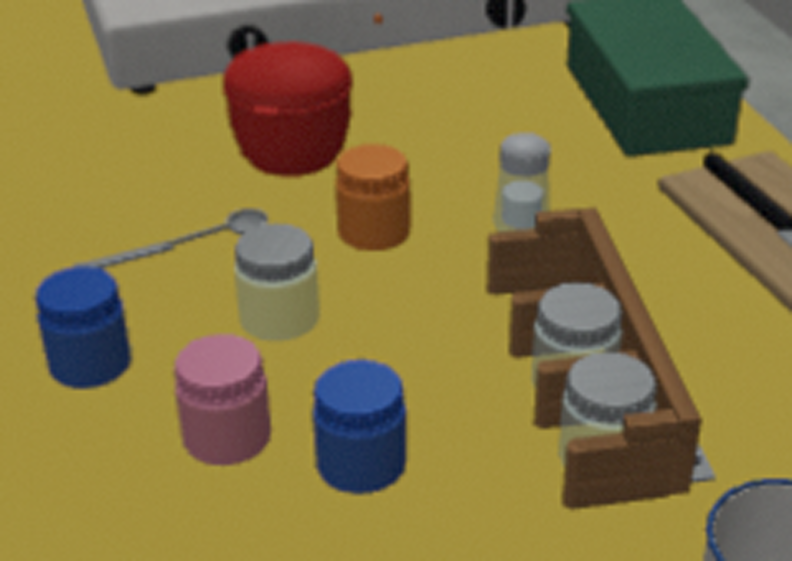

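View pics/side0top.png

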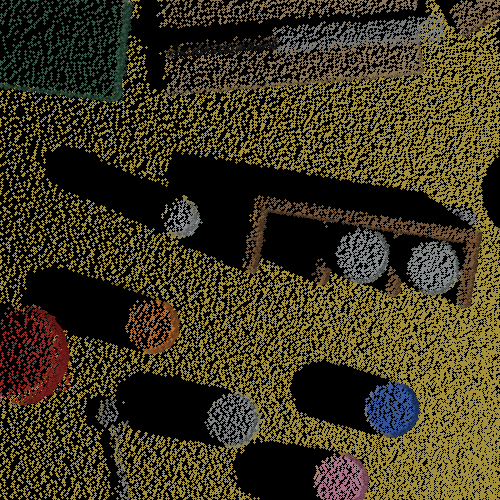

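The task jar is the clear one with a steel lid, at scene (376,178) and side (273,185). The look-alikes are coloured: blue at scene (306,160) and (393,142), pink at (340,148) and orange at (399,217). The enlarged crops confirm this. The empty slot is the left one, slot0, on the right in the scene view. Next I'll measure the jar and the rack.

```bash
cat >> h.py <<'E'
from scipy.optimize import least_squares
def lid(X,c,z=(56,68),r=25.5,R=33):
    P=X.reshape(-1,3);P=P[np.isfinite(P).all(1)];
    c=np.array(c,float)
    for _ in range(3):
        m=(P[:,2]>z[0])&(P[:,2]<z[1])&(np.hypot(*(P[:,:2]-c).T)<R)
        Q=P[m,:2].astype(np.float32); (cx,cy),rr=cv2.minEnclosingCircle(Q)
        c=np.array([cx,cy]);
    return c,rr,Q.mean(0),np.median(P[m,2]),m.sum()
E
python3 - <<'E'
from h import *
for n in('scene','side'):
    f=pickle.load(open(f'{n}0.pkl','rb'));X=cloud(f);P=X.reshape(-1,3)
    for nm,c in dict(a=(480,115),c=(645,-11),b=(634,-82),blue=(491,-43),pink=(422,11),orange=(573,195),blue2=(352,113)).items():
        print(n,nm,[np.round(v,1) for v in lid(X,c)])
    print('salt',[np.round(v,1) for v in lid(X,(683,167),(66,80),R=28)])
    hsv=cv2.cvtColor(f['frame'],cv2.COLOR_BGR2HSV).reshape(-1,3)
    wood=(hsv[:,0]<18)&(hsv[:,1]>90)&(hsv[:,2]<140)
    m=wood&(P[:,2]>56)&(P[:,2]<64)&(P[:,0]>560)&(P[:,0]<740)&(P[:,1]>-150)&(P[:,1]<150)
    Q=P[m]
    for _ in range(4):
        vx,vy,x0,y0=cv2.fitLine(Q[:,:2].astype(np.float32),cv2.DIST_HUBER,0,.01,.01).ravel()
        d=-(Q[:,0]-x0)*vy+(Q[:,1]-y0)*vx; Q=Q[abs(d)<9]
    t=(Q[:,0]-x0)*vx+(Q[:,1]-y0)*vy
    print(n,'board line',vx,vy,x0,y0,len(Q),np.percentile(t,[0,1,50,99,100]),np.percentile(d,[1,50,99]),'ends',[x0+vx*t.min(),y0+vy*t.min()],[x0+vx*t.max(),y0+vy*t.max()])
    # divider tops
    m=wood&(P[:,2]>42)&(P[:,2]<49)&(P[:,0]>560)&(P[:,0]<740)&(P[:,1]>-160)&(P[:,1]<160)
    np.save(f'{n}_div.npy',P[m])
E
```

```text
scene a [array([483.5, 118.2]), np.float64(26.8), array([484.8, 119. ], dtype=float32), np.float64(60.9), np.int64(353)]
scene c [array([652.8, -14.8]), np.float64(31.7), array([652.3, -12.2], dtype=float32), np.float64(60.9), np.int64(478)]
scene b [array([640.8, -87.7]), np.float64(32.2), array([640.7, -85.1], dtype=float32), np.float64(60.7), np.int64(458)]
scene blue [array([492.5, -40.2]), np.float64(27.3), array([495.5, -39.8], dtype=float32), np.float64(60.9), np.int64(315)]
scene pink [array([421.7,  10.4]), np.float64(27.2), array([423.8,  11.1], dtype=float32), np.float64(61.1), np.int64(288)]
scene orange [array([576.6, 200.4]), np.float64(27.4), array([579. , 200.2], dtype=float32), np.float64(60.7), np.int64(444)]
scene blue2 [array([351.5, 111.3]), np.float64(27.7), array([353.2, 112. ], dtype=float32), np.float64(60.9), np.int64(287)]
salt [array([686.2, 171. ]), np.float64(19.0), array([688.8, 172. ], dtype=float32), np.float64(71.0), np.int64(269)]
scene board line 0.1594204 0.9872108 684.3546 -9.529978 669 [-120.42210528 -117.68261031    0.98553026  103.5722      10
[... 753 characters left out ...]
), np.float64(62.5), np.int64(398)]
side orange [array([575. , 199.3]), np.float64(26.8), array([573.2, 195.7], dtype=float32), np.float64(62.8), np.int64(229)]
side blue2 [array([350.5, 112.1]), np.float64(27.0), array([349.2, 108. ], dtype=float32), np.float64(62.7), np.int64(320)]
salt [array([682.8, 170.5]), np.float64(18.2), array([682.1, 167.6], dtype=float32), np.float64(72.8), np.int64(115)]
side board line 0.15957233 0.98718625 675.6735 -32.1712 453 [-98.82647197 -98.26288386  -5.92484348 122.86232928 127.91494063] [-6.86803347  0.01029191  8.16230384] ends [np.float64(659.9035522457746), np.float64(-129.73133436315072)] [np.float64(696.0852084641056), np.float64(94.10467115703305)]
```

```bash
python3 -m inch '-0.008 0.01 0 0 0.02; -0.024 0.029 0 0 0.02; -0.045 0.054 0 0 0.02; -0.066 0.079 0 0 0.02; -0.087 0.105 0 0 0.02; -0.108 0.13 0 0 0.02; -0.126 0.152 0 0 0.02; -0.14 0.169 0 0 0.02; -0.15 0.181 0 0 0.02; -0.153 0.185 0 0 0.02' 20
```

```text
time: 0.93
position: [312.7, 336.0, 242.2]
tcp_rot: [[0.327, 0.945, -0.0], [0.945, -0.327, -0.002], [-0.002, 0.001, -1.0]]
wrist_force: [-0.5, -0.3, 0.1]
finger_gap: 19.9
```

```bash
python3 -m inch '-0.008 0.01 0.01 0 0.02; -0.024 0.029 0.02 0 0.02; -0.045 0.054 0.03 0 0.02; -0.066 0.079 0.04 0 0.02; -0.087 0.105 0.055 0 0.02; -0.108 0.13 0.07 0 0.02; -0.126 0.152 0.085 0 0.02; -0.14 0.169 0.095 0 0.02; -0.15 0.181 0.1 0 0.02; -0.153 0.185 0.1 0 0.02'; python3 - <<'E'
from cell import sensors,cams
import cv2,numpy as np
from h import *
s=sensors.get_state();print(s['time'],s['position'],np.round(s['tcp_rot'],3),s['finger_gap'],s['wrist_force'])
f=cams.grab_frame('wrist');pickle.dump(f,open('w1.pkl','wb'));cv2.imwrite('pics/w1.png',f['frame'])
f=cams.grab_frame('side');cv2.imwrite('pics/side1.png',cv2.resize(f['frame'][100:270,190:430],None,fx=3.3,fy=3.3))
E
```

```text
time: 1.77
position: [437.5, 132.4, 141.0]
tcp_rot: [[0.327, 0.945, -0.002], [0.945, -0.327, -0.001], [-0.002, -0.002, -1.0]]
wrist_force: [-0.0, 1.1, 0.0]
finger_gap: 20.1
1.7667 [437.49280129 132.38244738 141.02141793] [[ 0.327  0.945 -0.002]
 [ 0.945 -0.327 -0.001]
 [-0.002 -0.002 -1.   ]] 20.095185769881603 [-0.0017934   1.10743062  0.01252592]
```

View pics/w1.png

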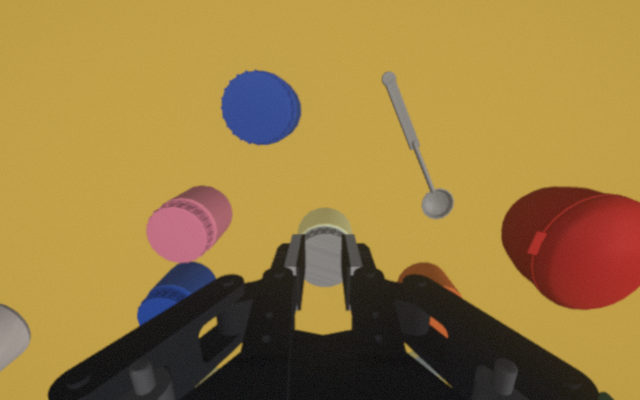

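View pics/side1.png

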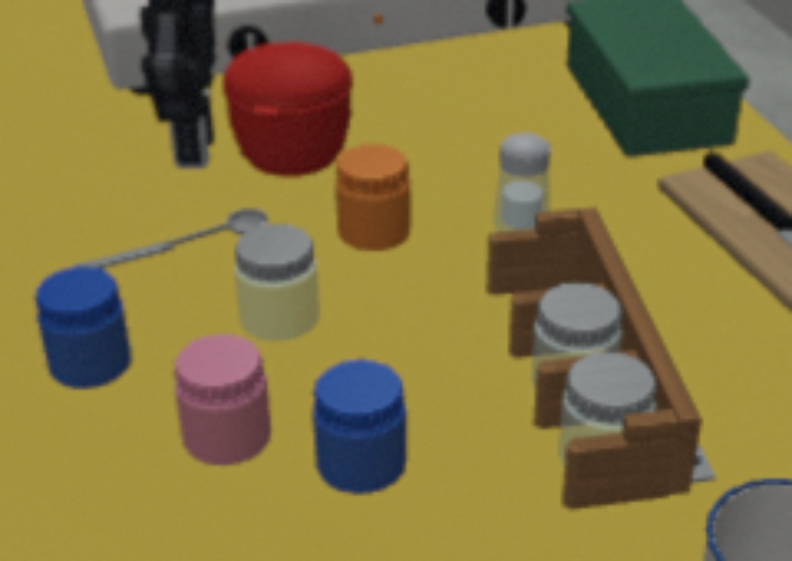

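The wrist view shows the jar at column 323, centred between the fingers at columns 293 and 358. I'll back off 6 mm and lower.

```bash
python3 -m inch '0 -0.003 0.005 0 0.02; 0 -0.006 0.015 0 0.02; 0 -0.006 0.03 0 0.02; 0 -0.006 0.045 0 0.02; 0 -0.006 0.06 0 0.02; 0 -0.006 0.075 0 0.02; 0 -0.006 0.09 0 0.02; 0 -0.006 0.1 0 0.02; 0 -0.006 0.106 0 0.02; 0 -0.006 0.108 0 0.02'; python3 - <<'E'
from cell import sensors,cams
import cv2,numpy as np
from h import *
s=sensors.get_state();print(s['time'],s['position'],s['finger_gap'],s['wrist_force'])
f=cams.grab_frame('side');pickle.dump(f,open('s2.pkl','wb'));cv2.imwrite('pics/side2.png',cv2.resize(f['frame'][100:270,190:430],None,fx=3.3,fy=3.3))
f=cams.grab_frame('scene');pickle.dump(f,open('c2.pkl','wb'));cv2.imwrite('pics/scene2.png',cv2.resize(f['frame'][90:260,215:435],None,fx=3.3,fy=3.3))
E
```

```text
time: 2.7
position: [430.5, 137.1, 33.7]
tcp_rot: [[0.323, 0.946, -0.001], [0.946, -0.323, -0.0], [-0.001, -0.001, -1.0]]
wrist_force: [0.6, -1.0, 0.3]
finger_gap: 20.3
2.7 [430.53551025 137.12276529  33.74091377] 20.274925321994154 [ 0.55305051 -0.96369766  0.34376946]
```

View pics/side2.png

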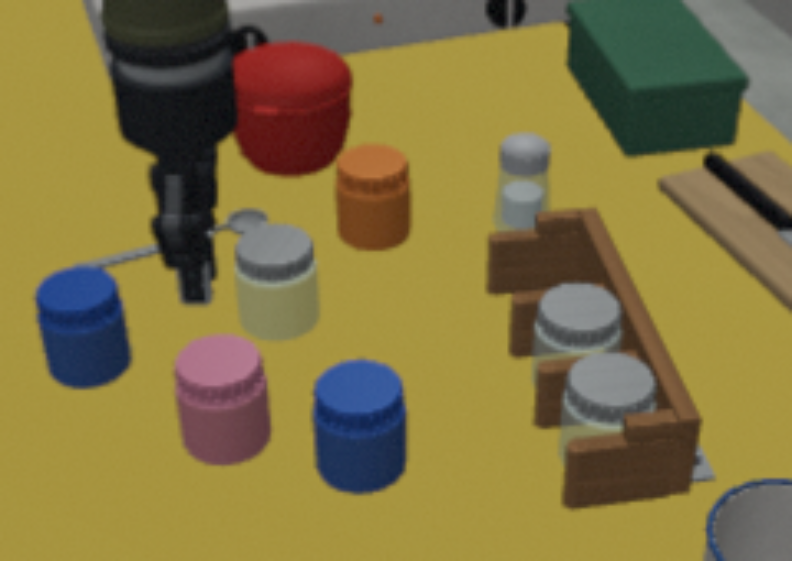

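View pics/scene2.png

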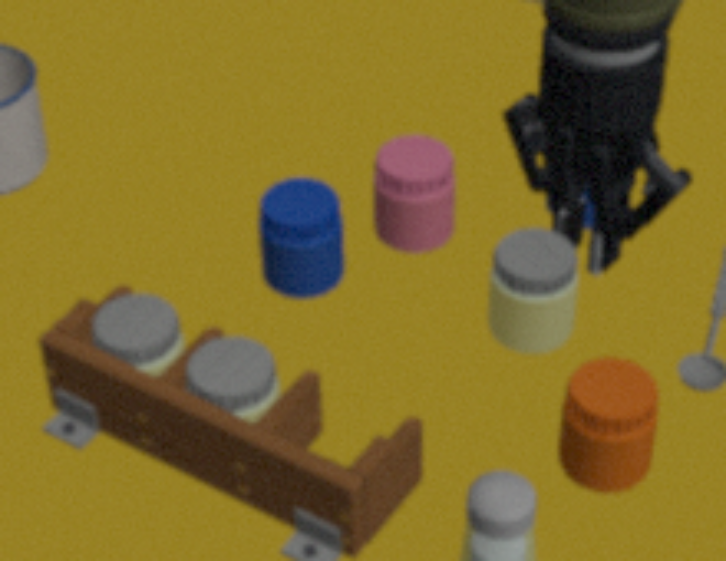

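```bash
python3 - <<'E'
from h import *
f=pickle.load(open('s2.pkl','rb'));X=cloud(f)
for z in(0,8,15,22,30): print(z,ray(f,[(249,191)],z).round(1))
P=X[170:192,238:256].reshape(-1,3); P=P[(P[:,2]<70)&(P[:,2]>5)]
print(np.percentile(P,[2,10,50,90,98],axis=0).round(0))
print(X[184:193,248].round(0))
E
```

```text
0 [[430.1 158.3]]
8 [[428.7 147.4]]
15 [[427.4 137.8]]
22 [[426.2 128.2]]
30 [[424.8 117.3]]
[[415. 113.  25.]
 [417. 115.  30.]
 [428. 119.  44.]
 [443. 146.  58.]
 [445. 150.  68.]]
[[425. 117.  49.]
 [424. 115.  48.]
 [424. 115.  45.]
 [424. 117.  42.]
 [424. 120.  37.]
 [423. 117.  36.]
 [423. 115.  35.]
 [423. 124.  26.]
 [427. 155.   0.]]
```

```bash
python3 -m inch '-0.001 0 0.003 0 0.02; -0.002 0 0.007 0 0.02; -0.002 0 0.011 0 0.02; -0.002 0 0.013 0 0.02; -0.002 0.003 0.013 0 0.02; -0.002 0.006 0.013 0 0.02; -0.002 0.009 0.013 0 0.02; -0.002 0.012 0.013 0 0.02; -0.002 0.015 0.013 0 0.02; -0.002 0.017 0.013 0 0.02'; python3 -m inch '0 0.003 0 0 0.02; 0 0.006 0 0 0.02; -0.001 0.01 0 0 0.02; -0.001 0.014 0 0 0.02; -0.002 0.018 0 0 0.02; -0.002 0.022 0 0 0.02; -0.003 0.026 0 0 0.02; -0.003 0.03 0 0 0.02; -0.004 0.033 0 0 0.02; -0.004 0.035 0 0 0.02'; cat > look.py <<'E'
from cell import sensors,cams
import sys
from h import *
n=sys.argv[1];c=[float(a) for a in sys.argv[2:4]]
s=sensors.get_state();T=s['tcp_rot'];p=s['position'];print(s['time'],p.round(1) if hasattr(p,'round') else p,s['finger_gap'],np.round(s['wrist_force'],1))
O=np.array([673.7,-16.2]);xr=np.array([.9872,-.1595]);yr=np.array([.1595,.9872])
es=[]
for k,(a,b) in dict(side=(190,100),scene=(215,90)).items():
    f=cams.grab_frame(k);pickle.dump(f,open(f'{k}{n}.pkl','wb'));cv2.imwrite(f'pics/{k}_{n}.png',cv2.resize(f['frame'][b:b+170,a:a+240],None,fx=3.3,fy=3.3,interpolation=cv2.INTER_CUBIC))
    X=cloud(f)
    g=cv2.cvtColor(f['frame'],cv2.COLOR_BGR2HSV)
    X[~((g[...,1]<70)&(g[...,2]>70))]=np.nan   # grey steel
    l=lid(X,c,R=30);e=l[0];es.append(e);print(k,e.round(1),'r',round(l[1],1),'mean',l[2].round(1),l[4])
e=np.mean(es,0);T=np.array(T)
print('jar',e.round(1),'rack xy',((e-O)@xr).round(1),((e-O)@yr).round(1))
d=e-np.array(p)[:2];print('jar in tool x,y',(d@T[:2,0]).round(1),(d@T[:2,1]).round(1),'toolyaw',np.degrees(np.arctan2(T[1,1],T[0,1])).round(2))
E
python3 look.py 3 517 105
```

```text
time: 3.63
position: [447.4, 128.7, 21.4]
tcp_rot: [[0.325, 0.946, -0.0], [0.946, -0.325, 0.0], [0.0, -0.0, -1.0]]
wrist_force: [-1.8, 0.2, 0.7]
finger_gap: 20.3
time: 4.47
position: [479.5, 113.3, 21.3]
tcp_rot: [[0.325, 0.946, 0.0], [0.946, -0.325, -0.0], [0.0, 0.0, -1.0]]
wrist_force: [-1.4, 1.0, 0.3]
finger_gap: 20.1
4.4667 [479.5 113.3  21.3] 20.100276572432143 [-1.4  1.   0.3]
side [512.7 101. ] r 27.6 mean [513.2  97.2] 291
scene [516.8 100.4] r 26.6 mean [518.7 101.8] 354
jar [514.8 100.7] rack xy -175.5 90.1
jar in tool x,y -0.5 37.5 toolyaw -18.96
```

```bash
python3 -m inch '0 0.003 0 0 0.02; 0 0.006 0 0 0.02; -0.001 0.01 0 0 0.02; -0.001 0.014 0 0 0.02; -0.001 0.018 0 0 0.02; -0.002 0.022 0 0 0.02; -0.002 0.026 0 0 0.02; -0.002 0.03 0 0 0.02; -0.003 0.034 0 0 0.02; -0.003 0.037 0 0 0.02'; python3 -m inch '0 0.003 0 0 0.02; 0 0.006 0 0 0.02; -0.001 0.01 0 0 0.02; -0.001 0.014 0 0 0.02; -0.001 0.018 0 0 0.02; -0.002 0.022 0 0 0.02; -0.002 0.026 0 0 0.02; -0.002 0.03 0 0 0.02; -0.003 0.033 0 0 0.02; -0.003 0.035 0 0 0.02'; python3 look.py 4 581 72
```

```text
time: 5.4
position: [513.5, 98.5, 21.3]
tcp_rot: [[0.325, 0.946, 0.0], [0.946, -0.325, -0.0], [0.0, 0.0, -1.0]]
wrist_force: [-1.1, 0.1, -0.3]
finger_gap: 19.6
time: 6.23
position: [545.6, 84.3, 21.3]
tcp_rot: [[0.325, 0.946, 0.0], [0.946, -0.325, -0.0], [0.0, 0.0, -1.0]]
wrist_force: [-0.8, 0.4, -0.6]
finger_gap: 20.0
6.2333 [545.6  84.3  21.3] 20.040590236871093 [-0.8  0.4 -0.6]
side [579.9  71.3] r 26.3 mean [579.4  68.7] 275
scene [583.   71.9] r 27.4 mean [584.3  72.8] 397
jar [581.5  71.6] rack xy -105.0 71.9
jar in tool x,y -0.4 38.1 toolyaw -18.96
```

View pics/scene_4.png

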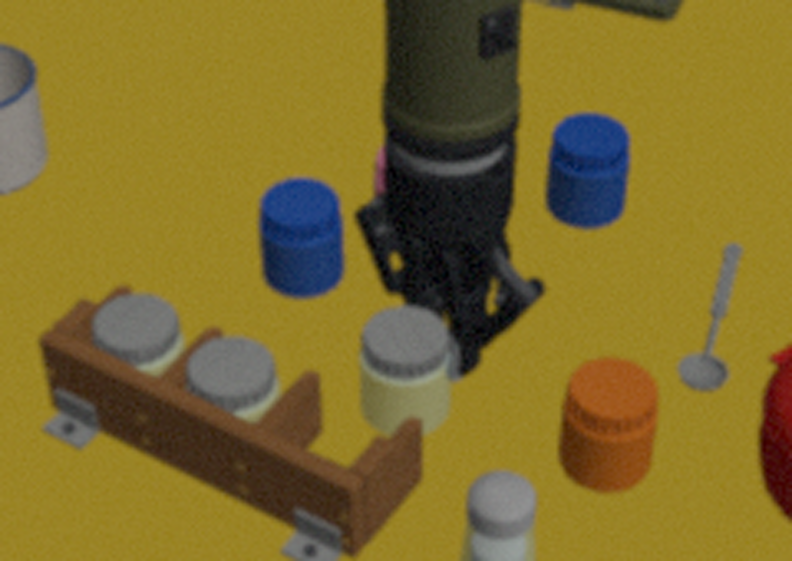

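View pics/side_4.png

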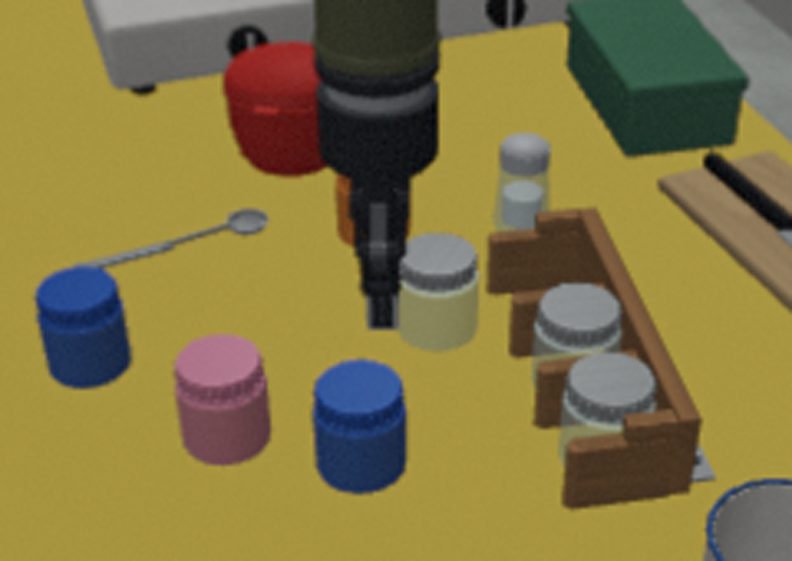

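```bash
python3 -m inch '0 -0.002 0 0 0.02; -0.001 -0.002 0 -1 0.02; -0.002 -0.002 0 -2.5 0.02; -0.003 -0.002 0 -4 0.02; -0.004 -0.002 0 -5.5 0.02; -0.005 -0.002 0 -7 0.02; -0.006 -0.0015 0 -8.5 0.02; -0.007 -0.0015 0 -9.8 0.02; -0.007 -0.0015 0 -9.8 0.02; -0.007 -0.0015 0 -9.8 0.02'; python3 look.py 5 581 72; python3 - <<'E'
from h import *
O=np.array([673.7,-16.2]);xr=np.array([.9872,-.1595]);yr=np.array([.1595,.9872])
for k in('side','scene'):
    f=pickle.load(open(k+'5.pkl','rb'));X=cloud(f);g=cv2.cvtColor(f['frame'],cv2.COLOR_BGR2HSV)
    Y=X.copy();Y[~((g[...,1]<70)&(g[...,2]>70))]=np.nan
    for nm,c in dict(c=(646,-12),b=(635,-83)).items():
        l=lid(Y,c,R=30);print(k,nm,l[0].round(1),round(l[1],1),'rack',((l[0]-O)@xr).round(1),((l[0]-O)@yr).round(1))
    w=(g[...,0]<18)&(g[...,1]>90)&(g[...,2]<160)
    P=X[w];P=P[np.isfinite(P).all(1)];R=np.c_[(P[:,:2]-O)@xr,(P[:,:2]-O)@yr,P[:,2]]
    for y0 in(-108,-36,36,108):
        m=(abs(R[:,1]-y0)<12)&(R[:,2]>42)&(R[:,2]<49)&(R[:,0]<-30)&(R[:,0]>-75)
        print(k,y0,m.sum(),np.percentile(R[m,1],[2,50,98]).round(1) if m.sum() else '',np.percentile(R[m,0],[2]).round(1) if m.sum() else '')
E
```

```text
time: 7.17
position: [541.2, 78.4, 21.4]
tcp_rot: [[0.159, 0.987, 0.0], [0.987, -0.159, 0.0], [0.0, 0.0, -1.0]]
wrist_force: [0.3, -0.9, -0.1]
finger_gap: 20.1
7.1667 [541.2  78.4  21.4] 20.132241897637115 [ 0.3 -0.9 -0.1]
side [580.9  71.2] r 25.8 mean [581.5  67.9] 256
scene [580.1  72. ] r 28.8 mean [584.4  72.6] 400
jar [580.5  71.6] rack xy -106.0 71.8
jar in tool x,y -0.5 39.9 toolyaw -9.17
side c [644.8 -12.6] 27.2 rack -29.1 -1.1
side b [633.4 -82.9] 26.7 rack -29.2 -72.3
side -108 97 [-114.3 -110.4 -103.1] [-63.]
side -36 47 [-41.9 -36.5 -30.5] [-63.]
side 36 40 [29.9 35.  43.5] [-61.5]
side 108 55 [100.8 104.4 112.5] [-61.4]
scene c [648.4 -12.8] 26.6 rack -25.5 -0.7
scene b [637.6 -84.7] 28.5 rack -24.8 -73.4
scene -108 11 [-113.4 -110.9 -107.6] [-60.2]
scene -36 26 [-42.3 -39.3 -34.5] [-60.8]
scene 36 61 [31.  36.2 40.8] [-59.6]
scene 108 59 [102.9 108.6 113.2] [-59.1]
```

```bash
python3 -m inch '-0.001 0.002 0 0 0.02; -0.001 0.005 0 0 0.02; -0.001 0.009 0 0 0.02; -0.001 0.013 0 0 0.02; -0.001 0.017 0 0 0.02; -0.001 0.021 0 0 0.02; -0.001 0.025 0 0 0.02; -0.001 0.029 0 0 0.02; -0.001 0.033 0 0 0.02; -0.001 0.035 0 0 0.02'; python3 look.py 6 613 66
```

```text
time: 8.1
position: [576.7, 71.7, 21.3]
tcp_rot: [[0.159, 0.987, 0.001], [0.987, -0.159, -0.0], [0.0, 0.001, -1.0]]
wrist_force: [-0.7, 0.0, -0.7]
finger_gap: 19.9
8.1 [576.7  71.7  21.3] 19.896411668540587 [-0.7  0.  -0.7]
side [613.2  65.9] r 27.0 mean [616.4  61.5] 226
scene [613.4  65.1] r 28.3 mean [616.9  66.2] 420
jar [613.3  65.5] rack xy -72.7 71.0
jar in tool x,y -0.3 37.1 toolyaw -9.16
```

View pics/side_6.png

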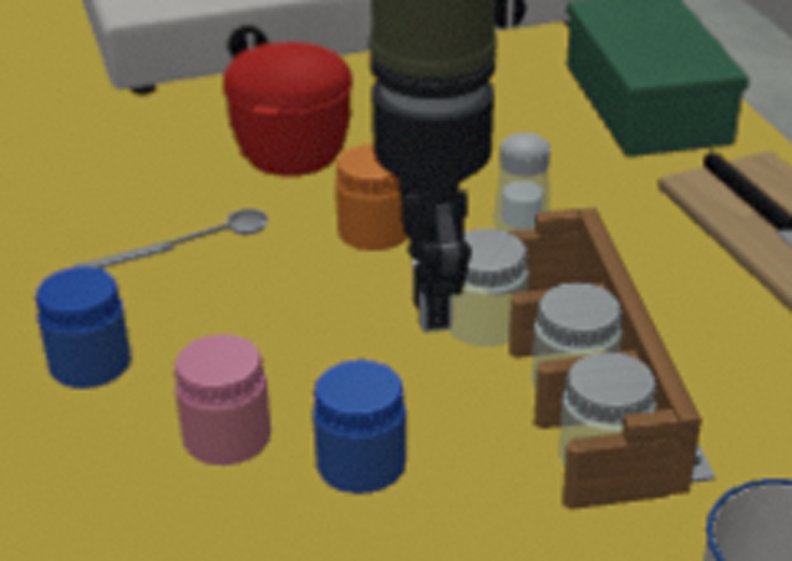

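View pics/scene_6.png

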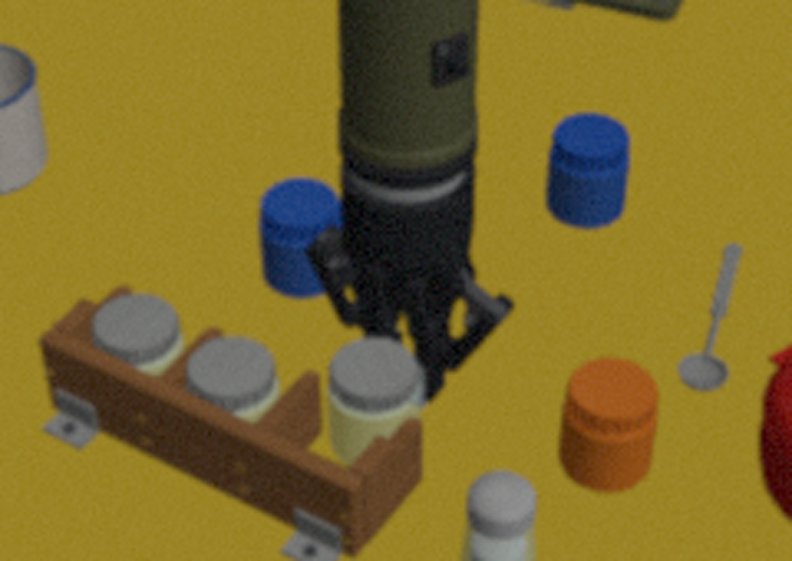

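```bash
python3 -m inch '0 0.003 0 0 0.02; 0 0.006 0 0 0.02; 0 0.009 0 0 0.02; 0 0.012 0 0 0.02; 0 0.015 0 0 0.02; 0 0.018 0 0 0.02; 0 0.021 0 0 0.02; 0 0.024 0 0 0.02; 0 0.027 0 0 0.02; 0 0.03 0 0 0.02'; python3 look.py 7 643 61
```

```text
time: 9.03
position: [605.7, 67.0, 21.3]
tcp_rot: [[0.159, 0.987, -0.0], [0.987, -0.159, -0.0], [-0.0, -0.0, -1.0]]
wrist_force: [-0.6, -0.4, 0.4]
finger_gap: 19.9
9.0333 [605.7  67.   21.3] 19.9057780478228 [-0.6 -0.4  0.4]
side [641.2  61.2] r 25.9 mean [645.8  56.7] 212
scene [643.1  60.3] r 28.8 mean [646.6  61.5] 446
jar [642.1  60.8] rack xy -43.4 70.9
jar in tool x,y -0.4 37.0 toolyaw -9.15
```

View pics/side_7.png

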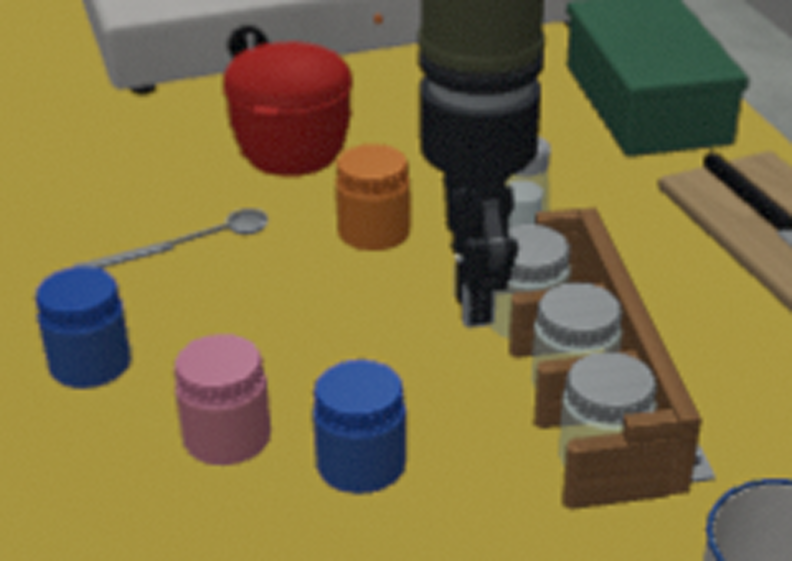

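View pics/scene_7.png

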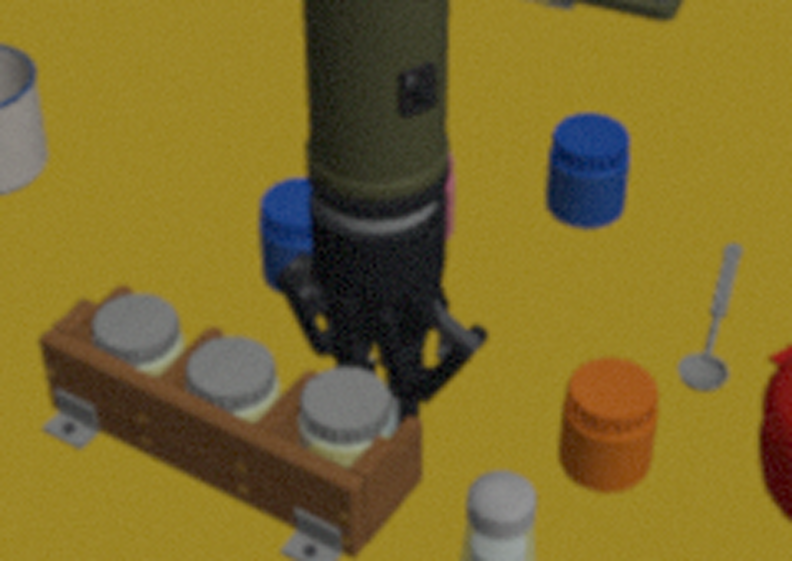

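```bash
python3 -m inch '0 0.002 0 0 0.02; 0 0.004 0 0 0.02; 0 0.006 0 0 0.02; 0 0.008 0 0 0.02; 0 0.01 0 0 0.02; 0 0.011 0 0 0.02; 0 0.012 0 0 0.02; 0 0.0125 0 0 0.02; 0 0.013 0 0 0.02; 0 0.013 0 0 0.02'; python3 look.py 8 656 59
```

```text
time: 9.97
position: [618.2, 65.0, 21.3]
tcp_rot: [[0.159, 0.987, 0.0], [0.987, -0.159, -0.0], [-0.0, 0.0, -1.0]]
wrist_force: [0.3, -0.1, 0.7]
finger_gap: 20.2
9.9667 [618.2  65.   21.3] 20.173412634114722 [ 0.3 -0.1  0.7]
side [654.9  61.9] r 29.2 mean [658.9  54.1] 206
scene [656.5  59.1] r 27.0 mean [658.1  59.5] 454
jar [655.7  60.5] rack xy -30.0 72.8
jar in tool x,y 1.5 37.7 toolyaw -9.15
```

No contact force yet, so I'll advance in 0.5 mm steps and watch the force.

```bash
python3 -m inch '0 0.0005 0 0 0.02; 0 0.001 0 0 0.02; 0 0.001 0 0 0.02; 0 0.0015 0 0 0.02; 0 0.0015 0 0 0.02; 0 0.002 0 0 0.02; 0 0.002 0 0 0.02; 0 0.002 0 0 0.02; 0 0.002 0 0 0.02; 0 0.002 0 0 0.02'
```

```text
time: 10.9
position: [620.3, 64.7, 21.3]
tcp_rot: [[0.159, 0.987, 0.0], [0.987, -0.159, -0.0], [0.0, 0.0, -1.0]]
wrist_force: [0.3, -0.8, 0.9]
finger_gap: 19.7
```

```bash
python3 -m inch '0 0.0005 0 0 0.02; 0 0.0005 0 0 0.02; 0 0.001 0 0 0.02; 0 0.001 0 0 0.02; 0 0.001 0 0 0.02; 0 0.001 0 0 0.02; 0 0.001 0 0 0.02; 0 0.001 0 0 0.02; 0 0.001 0 0 0.02; 0 0.001 0 0 0.02'; python3 look.py 9 657 59
```

```text
time: 11.73
position: [621.1, 64.6, 21.3]
tcp_rot: [[0.159, 0.987, -0.0], [0.987, -0.159, -0.0], [-0.0, -0.0, -1.0]]
wrist_force: [-1.8, 0.7, 0.3]
finger_gap: 19.7
11.7333 [621.1  64.6  21.3] 19.70987216853707 [-1.8  0.7  0.3]
side [658.5  59.5] r 27.6 mean [662.  54.] 206
scene [656.3  58.7] r 29.5 mean [660.9  59.1] 457
jar [657.4  59.1] rack xy -28.1 71.7
jar in tool x,y 0.4 36.7 toolyaw -9.15
```

```bash
python3 -m inch '0 0.0005 0 0 0.02; 0 0.0005 0 0 0.02; 0 0.001 0 0 0.02; 0 0.001 0 0 0.02; 0 0.001 0 0 0.02; 0 0.001 0 0 0.02; 0 0.001 0 0 0.02; 0 0.001 0 0 0.02; 0 0.001 0 0 0.02; 0 0.001 0 0 0.02'; python3 - <<'E'
from cell import sensors;print(sensors.get_state()['wrist_force'])
E
```

```text
time: 12.67
position: [621.2, 64.5, 21.2]
tcp_rot: [[0.159, 0.987, -0.002], [0.987, -0.159, 0.0], [-0.0, -0.002, -1.0]]
wrist_force: [-5.2, 0.9, 3.3]
finger_gap: 20.0
[-5.19137008  0.8763956   3.31973181]
```

The arm has stalled with 5 N and the jar measures at the home point, so it's on the board. Backing straight off.

```bash
python3 -m inch '0 -0.002 0 0 0.02; 0 -0.005 0 0 0.02; 0 -0.01 0 0 0.02; 0 -0.016 0 0 0.02; 0 -0.023 0 0 0.02; 0 -0.031 0 0 0.02; 0 -0.039 0 0 0.02; 0 -0.046 0 0 0.02; 0 -0.05 0 0 0.02; 0 -0.052 0 0 0.02'; python3 -m inch '0 0 -0.01 0 0.02; 0 0 -0.03 0 0.02; 0 0 -0.055 0 0.02; 0 0 -0.08 0 0.02; 0 0 -0.105 0 0.02; 0 -0.02 -0.13 0 0.02; 0 -0.05 -0.15 0 0.02; 0 -0.08 -0.165 0 0.02; 0 -0.1 -0.17 0 0.02; 0 -0.1 -0.17 0 0.02'; python3 look.py 10 657 59; python3 - <<'E'
from h import *
O=np.array([673.7,-16.2]);xr=np.array([.9872,-.1595]);yr=np.array([.1595,.9872])
for k in('side','scene'):
    f=pickle.load(open(k+'10.pkl','rb'));X=cloud(f);g=cv2.cvtColor(f['frame'],cv2.COLOR_BGR2HSV)
    Y=X.copy();Y[~((g[...,1]<70)&(g[...,2]>70))]=np.nan
    for nm,c in dict(a=(657,59),c=(646,-12),b=(635,-83)).items():
        l=lid(Y,c,R=30);print(k,nm,l[0].round(1),round(l[1],1),'mean',l[2].round(1),'z',l[3].round(1),'rack',((l[0]-O)@xr).round(1),((l[0]-O)@yr).round(1),'meanrack',((l[2]-O)@xr).round(1),((l[2]-O)@yr).round(1))
    for nm,c in dict(blue=(491,-43),pink=(422,11),orange=(573,197),blue2=(352,113)).items():
        print(k,nm,lid(X,c)[0].round(1))
    print('salt',lid(X,(684,170),(66,80),R=28)[0].round(1))
E
```

```text
time: 13.5
position: [569.6, 72.9, 21.3]
tcp_rot: [[0.159, 0.987, -0.001], [0.987, -0.159, -0.0], [-0.0, -0.001, -1.0]]
wrist_force: [-0.3, -0.3, -0.4]
finger_gap: 20.1
time: 14.33
position: [468.4, 89.0, 193.6]
tcp_rot: [[0.158, 0.987, 0.0], [0.987, -0.158, 0.0], [0.0, 0.0, -1.0]]
wrist_force: [-0.6, 0.0, 0.3]
finger_gap: 20.0
14.3333 [468.4  89.  193.6] 20.033064676140334 [-0.6  0.   0.3]
side [658.3  59.8] r 28.3 mean [655.6  56.2] 290
scene [659.2  58.8] r 26.3 mean [661.1  59. ] 448
jar [658.7  59.3] rack xy -26.8 72.1
jar in tool x,y 0.7 192.6 toolyaw -9.11
side a [658.3  59.8] 28.3 mean [655.6  56.2] z 62.5 rack -27.4 72.6 meanrack -29.4 68.6
side c [646.6 -12. ] 28.3 mean [643.8 -14.6] z 62.3 rack -27.4 -0.2 meanrack -29.8 -3.2
side b [634.7 -82.7] 27.6 mean [632.1 -85.6] z 62.4 rack -27.9 -71.9 meanrack -30.0 -75.1
side blue [491.  -40.7]
side pink [419.3  11. ]
side orange [574.7 198.7]
side blue2 [349.4 111.9]
salt [681.9 171.3]
scene a [659.2  58.8] 26.3 mean [661.1  59. ] z 60.9 rack -26.3 71.7 meanrack -24.5 72.2
scene c [646.9 -12.9] 26.6 mean [648.8 -11.4] z 60.9 rack -27.0 -1.0 meanrack -25.4 0.8
scene b [635.4 -84.7] 27.8 mean [637.5 -82.5] z 61.1 rack -26.9 -73.7 meanrack -25.2 -71.2
scene blue [493.6 -40. ]
scene pink [422.5   8.9]
scene orange [576.4 200.3]
scene blue2 [351.2 110.6]
salt [686.  171.4]
```

View pics/side_10.png

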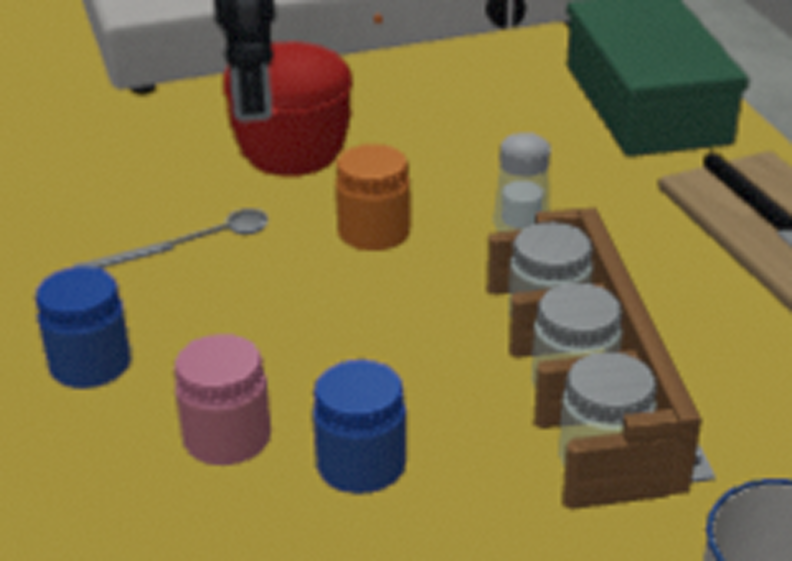

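View pics/scene_10.png

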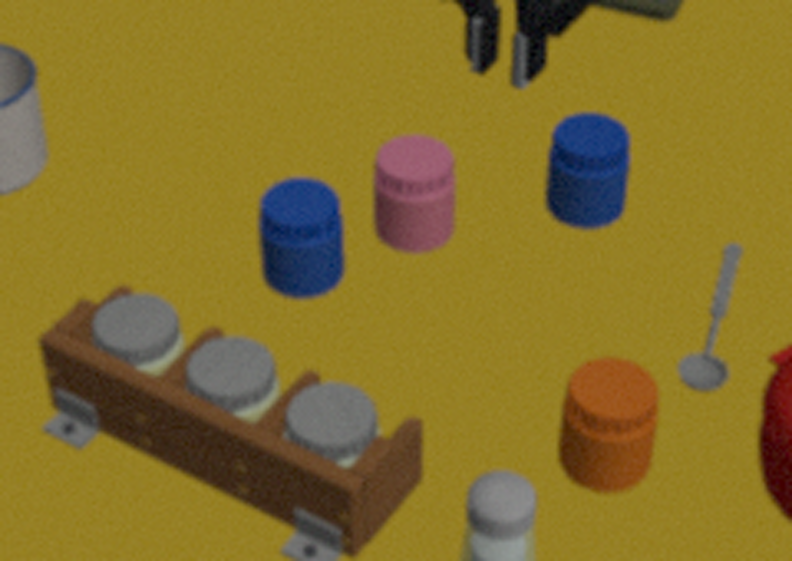

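All three jars stand level and in line against the back board, and nothing else has moved. Handing in.

```bash
python3 -c "from cell import job_done;print(job_done())"
```

```text
the job is handed in; nothing more can be done
None
```

I pushed the clear, steel-lidded jar about 180 mm along the table into the empty left slot (slot0), using the two fingertips held 20 mm apart. I pushed until the arm stalled at about 5 N against the back board, then backed off. The job was handed in with the clock at about 14.4 s of the 56 s allowed.

- **Jar position:** its centre measures about -27 mm in rack x and 72 mm in rack y, against a target of -28 and 72. Its lid is at the same height as the other two jars' lids and in line with them to about 1 mm.
- **Everything else:** the two rack jars, the blue, pink and orange look-alikes and the salt shaker measure the same as before within about 2–3 mm of camera noise. The spoon looks unmoved in the pictures. I did not measure the sugar bowl or the mugs, but the arm stayed well clear of them.
- **Disagreement:** the two cameras differ by up to about 4 mm on some positions, so I trusted the contact force and the comparison with the other two jars for the final seating.

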